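Clear the used spool and hold the carousel's index plunger out

TASK

The spool with the red label on the spool carousel is used up: slide it up off its spindle and set it down upright in the blue tray, letting go of it there. Then take hold of the black knob of the carousel's index plunger, pull it all the way up to its stop so that the pin is clear of the turntable, and finish while still holding it up like that, so that I can turn the carousel. Leave the turntable where it stands, the other spools on their spindles and everything else on the bench undisturbed.

Things in the scene. Friction and masses are not known exactly. Their poses are not given: they have to be found in the camera images.
- carousel: fixed spool carousel: grey round foot, aluminium turntable of 298 mm diameter, its top 44 mm above the bench. Origin on its axis at bench height, z up, -x towards the index plunger. At x, y = +-57, +-57 mm in its frame stand four steel spindles, 12 mm thick, tapered tips 119 mm above the bench, each with a spool (underside 48 mm, top 94 mm above the bench)
- turntable (a joint): angle of the turntable on its bearing, rad, 0 at the start. While the pin is in its hole it has only about 0.01 rad of play; with the pin out it turns with light friction (0.12 N m)
- plunger (a joint): travel of the sprung index plunger, m: 0 = pin seated 8 mm deep in a hole of the turntable, 0.008 = pin just leaves the hole, 0.012 = fully up at its stop. Moves straight up; the spring pulls down with 6 N at 0 rising to 13 N at 0.012 and shuts it once let go
- index_knob: black plunger knob, 26 mm diameter, 24 mm tall, 23 mm thick in its lowest 7 mm. Origin: centre of its underside, 90 mm above the bench when seated, at x = -135 mm, y = 0 in the carousel's frame; z up, the way it is pulled. Under it a sleeve 17 mm thick, a nut 23 mm wide (top 81 mm up) and a steel arm 36 mm wide (top 75 mm up). The nearest spools are 67 mm clear of its axis
- spool_red: the used-up spool: white flanges of 60 mm diameter, 5 mm thick, at top and bottom, 46 mm tall, red ring label on the top flange, thin 32 mm core of red wire, loose 17 mm bore, about 70 g. Stands on any one of the four spindles, which sticks out 25 mm above it. Origin: centre of its underside, z up
- spool_blue: hook-up wire spool of the same make as the red one (60 mm flanges, 46 mm tall, 17 mm bore), full of blue wire with a blue ring label on top, 260 g or so; stands on another spindle of the carousel and stays there. Origin: centre of its underside, z up
- spool_green: hook-up wire spool of the same make as the red one (60 mm flanges, 46 mm tall, 17 mm bore), full of green wire with a green ring label on top, 250 g or so; stands on another spindle of the carousel and stays there. Origin: centre of its underside, z up
- spool_yellow: hook-up wire spool of the same make as the red one (60 mm flanges, 46 mm tall, 17 mm bore), full of yellow wire with a yellow ring label on top, 230 g or so; stands on another spindle of the carousel and stays there. Origin: centre of its underside, z up
- tray_in (a point): centre of the inner floor (4 mm above the bench) of the fixed blue tray for used spools: 160 mm (its x) by 150 mm (its y) outside, 28 mm high, walls 4 mm. Left or right of the carousel; a clear compartment box of crimp terminals (170 x 130 x 38 mm) stands on the other side
- driver_orange: loose bystander: screwdriver with orange handle, 190 mm, lying at the right of the bench. Origin under its middle
- driver_green: loose bystander: screwdriver with green handle, 170 mm, lying behind the carousel. Origin under its middle
- cup: loose bystander: white paper cup, 80 mm diameter, 95 mm tall, at the left. Origin: centre of its underside
- crimper: loose bystander: crimping pliers with red handles, about 180 mm long, lying at the left. Origin 18 mm behind its pivot, at bench height
- plug: loose bystander: grey metal connector hood, 62 x 44 x 26 mm, at the right. Origin: centre of its underside
Things that resemble listed ones, but are neither listed nor needed, are in the scene too. What is meant by the spool_blue is not purple, and is the larger of those in its own colour. There is more than one size of the spool_red; the one meant has the size given above.

How it is judged (in metres and radians):
On the way, in this order (a step that is already met when the one before it is completed fails the run):
1. the red-labelled spool is off its spindle and stands upright on the floor of the blue tray, let go, with the plunger still seated (z of spool_red in the frame of tray_in between -0.006 and 0.008 m and x of spool_red in the frame of tray_in between -0.06 and 0.06 m and y of spool_red in the frame of tray_in between -0.055 and 0.055 m and angle between spool_red's own z axis and vertical below 0.12 rad and contact force between the fingers and spool_red below 0.1 N and linear speed of spool_red below 0.03 m/s and value of joint plunger below 0.003 m), for 0.2 s.
2. the plunger is pulled up at least 10.5 of its 12 mm by the fingers (value of joint plunger above 0.0105 m and contact force between the fingers and index_knob above 3 N), for 0.3 s.
At the end, for the whole second after the job is handed in: Fingers hold the knob (over 3 N), plunger at 10.5 mm or more of 12; red spool stands on the blue tray's floor, tilted under 0.12 rad, let go, at rest; other spools moved under 30 mm and upright; turntable within 0.05 rad of its start; bystanders moved under 40 mm (all of step 2 and z of spool_red in the frame of tray_in between -0.006 and 0.008 m and x of spool_red in the frame of tray_in between -0.06 and 0.06 m and y of spool_red in the frame of tray_in between -0.055 and 0.055 m and angle between spool_red's own z axis and vertical below 0.12 rad and contact force between the fingers and spool_red below 0.1 N and linear speed of spool_red below 0.03 m/s and distance of each of spool_blue, spool_green, spool_yellow from where it was at the start of the episode below 0.03 m and angle between each of spool_blue, spool_green, spool_yellow's own z axis and vertical below 0.15 rad and value of joint turntable between -0.05 and 0.05 rad and distance of each of driver_orange, driver_green, cup, crimper, plug from where it was at the start of the episode below 0.04 m); the arm keeps its last pose, push and grip.
It fails at once if another spool is lifted or dragged along (moved more than 30 mm) (distance of any of spool_blue, spool_green, spool_yellow from where it was at the start of the episode above 0.03 m).
It fails at once if a bystander on the bench is pushed more than 40 mm or the cup is tipped over (distance of any of driver_orange, driver_green, cup, crimper, plug from where it was at the start of the episode above 0.04 m or angle between cup's own z axis and vertical above 0.5 rad).
It fails at once if the red-labelled spool is dropped or thrown (faster than 0.7 m/s while not in the fingers) (linear speed of spool_red above 0.7 m/s and contact force between the fingers and spool_red below 0.1 N).
It also fails if it takes over 51 s, if anything falls off the work surface, if the arm or the gripper's body presses on something with over 40 N, if the wrist force passes 120 N, or if a joint passes its speed limit or range.

ROBOT

A 6-joint arm with a two-finger parallel gripper is mounted at the origin on the work surface. World frame = base frame: x ahead of the robot, y to its left, z up, the work surface at z = 0. Lengths are in mm, angles in rad, forces in N, time in s.
With the tool pointing down it reaches from about 350 to 775 mm from the base axis. Payload 7.3 kg.
Tool frame: the origin (TCP) lies at the very end of the fingers, on their centre line; the grasp point (between the pads) lies behind it (bot.grip_point_offset is the z of the grasp point in the tool frame, in mm); z points along the fingers, y is the line along which they close (so a half turn about z gives the same grasp; the last joint's range is limited). The gripper opens to 92 mm and grips with 3 to 60 N. Pads are 19 mm wide; open, the fingers measure 130 mm over their backs; the gripper's body (75 mm by 190 mm) begins 47 mm behind the grasp point.
Start: joints at [-1.415, 0.342, 1.524, -0, 1.275, -0.146], TCP at [156.073, -501.284, 226.741] pointing down, gripper open.
Joint ranges: [-2.53, 2.53], [-0.77, 2.02], [0.04, 2.7], [-1, 4.14], [0.28, 2.66], [-3.11, 3.11]. Speed limits (rad/s): [2.57, 2.57, 3.14, 3.14, 3.14, 3.14].

INTERFACE

Orientations are given as [roll, pitch, yaw] about the fixed x, y, z axes, in that order (R = Rz(yaw) Ry(pitch) Rx(roll)).
In Python, from plant import bot gives the robot as it stands. The module is installed in compiled form; this text tells all that it offers.
- The arm moves only by the shell command python3 -m crank 'ROWS'. ROWS is JSON, a list that holds one entry, the list of rows, each a list of 5 numbers: the opening, from 0 (shut) to 1 (fully open), then the shift along the tool's x, y, z in cm, then the turn about the tool's z in degrees. In form: [[[claw, x, y, z, turn], ...]]. A call has exactly 10 rows; each row is the pose to reach, as a shift and turn from the pose commanded when the call began, along the tool's axes at that moment; what a row does not reach only later rows make up. A row lasts 1/10 s, in which the tool goes at most 50 mm and 8.59 degrees, less where a joint would pass 70% of its speed; a pose out of reach is approached as far as the arm can. A call with a gripper value outside its range is refused whole. The fingers move at their own pace and stop on an object; the grip force is fixed at half the most. Time passes only in rows, so rows that repeat a pose let the fingers close, or fill a call up. It gives the time, the measured TCP pose, the force, the opening and the grip force at its end, in the units of the state.
- bot.get_obs(): the state, without advancing time (a new reading comes with each control period).
- bot.capture(name): name is "side" or "top"; returns (picture, depth): 384x512x3 uint8, red, green, blue; 384x512 float32, mm along the optical axis (not along the pixel's ray), 0 where there is no reading.
- bot.calibration(name): a dict with "vertical_fov" (degrees; the focal length in pixels is half the picture's height over the tangent of half this angle, whatever the lens; pixels are square), "cx", "cy" (the principal point, pixels), "rvec" (rotation vector, rad) and "tvec" (3), from world to camera coordinates, as OpenCV has them. Camera axes: x right, y down, z forward; pixel columns grow to the right and rows downward; lengths in mm; the calibration is good to about 2 mm. A picture is of the moment at which its call begins. calibration takes no time and is no camera call.
- bot.close_job(): hands the job in; it is judged then, once.
The state is a dict: "time": time; "joint_positions": joint angles; "dq": joint speeds; "tau": joint torques, N m; "tool_pos": TCP position; "tcp_rot": TCP orientation; "contact_force": force on the tool from outside, world axes, zero at the start; "moment": the same for the moment, N m; "grip_width": finger opening in mm; "finger_force": force on a finger pad.
Only numpy, scipy, OpenCV 4.12 (cv2) and the standard library are available. Lean on these libraries where they do the work, as an engineer would, in place of code of your own. Each camera call takes 0.05 s, during which the arm holds its last target. There are 200 camera calls.

## Working session

There is one attempt and no reset: what is moved stays moved. The work goes in short steps, Python scripts to look and compute and a shell command to move; the robot and the scene stay as the last step left them, time stands still between calls to the robot, and variables do not carry over. Pictures are saved under pics/ and viewed, at most 10 in all, crops included, and the job is handed in when it is done.

```bash
mkdir -p pics
cat > h.py <<'E'
import numpy as np, cv2
from plant import bot
def cal(n):
    c=bot.calibration(n); f=192/np.tan(np.radians(c["vertical_fov"])/2)
    R=cv2.Rodrigues(np.array(c["rvec"],float))[0]; return f,c["cx"],c["cy"],R,np.array(c["tvec"],float).ravel(),c
def ray(n,u,v):
    f,cx,cy,R,t,_=cal(n); return -R.T@t, R.T@np.array([(u-cx)/f,(v-cy)/f,1.])
def onplane(n,u,v,z):
    o,d=ray(n,u,v); return o+d*(z-o[2])/d[2]
def pt(n,u,v,d):
    o,r=ray(n,u,v); return o+r*d
def cloud(n,D):
    f,cx,cy,R,t,_=cal(n); v,u=np.mgrid[:384,:512]
    P=np.stack([(u-cx)/f*D,(v-cy)/f*D,D],-1); return (P-t)@R
def snap(n,name):
    I,D=bot.capture(n); np.savez(f"pics/{name}.npz",I=I,D=D); cv2.imwrite(f"pics/{name}.png",I[:,:,::-1]); return I,D
E
python3 - <<'E'
from h import *
print(bot.grip_point_offset, bot.get_obs())
for n in("top","side"):
    I,D=snap(n,n+"0"); c=cal(n); print(n,c[5],-c[3].T@c[4],(D>0).mean())
E
```

```text
-18.8 {'time': 0.0, 'joint_positions': array([-1.41495269e+00,  3.42718129e-01,  1.52500861e+00,  5.22766948e-06,
        1.27538508e+00, -1.46024949e-01]), 'dq': array([-0.00023675, -0.00012758, -0.00041617,  0.00010748, -0.00145277,
        0.00090694]), 'tau': array([ 2.56048981e-03, -4.31234980e+01, -2.44224536e+01,  7.19659659e-02,
        5.58728515e-02, -1.49826355e-04]), 'tool_pos': array([ 156.03269365, -500.85912791,  226.05027539]), 'tcp_rot': array([-3.14009038e+00, -2.25994633e-04,  3.01866893e-01]), 'contact_force': array([-0.25430925,  0.60703186,  0.37371105]), 'moment': array([-0.04209441,  0.03309603, -0.06842873]), 'finger_force': 0.0, 'grip_width': 91.8233216219867}
top {'vertical_fov': 48.75924558146852, 'cx': 257.7149344601501, 'cy': 192.02631531410714, 'rvec': array([ 2.09162766, -2.13061396,  0.18288358]), 'tvec': array([  44.37065001,  573.56511325, 1215.84110549])} [ 330.54399182   10.76364922 1303.77916107] 0.9957987467447916
side {'vertical_fov': 48.37022336426913, 'cx': 255.01403305941898, 'cy': 193.51119517800726, 'rvec': array([ 2.20572184, -0.50776012,  0.22977314]), 'tvec': array([-532.31036566,  218.6867228 , 1493.75465748])} [   45.76384773 -1155.31884855  1107.0795876 ] 0.9484965006510416
```

View pics/top0.png

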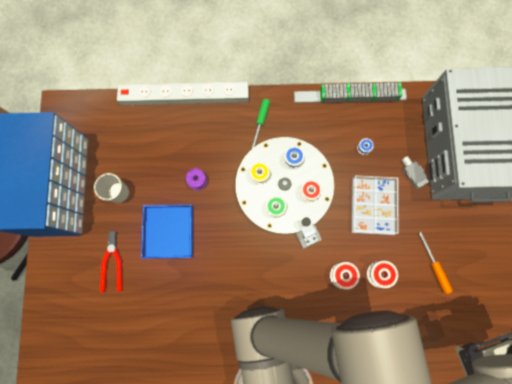

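View pics/side0.png

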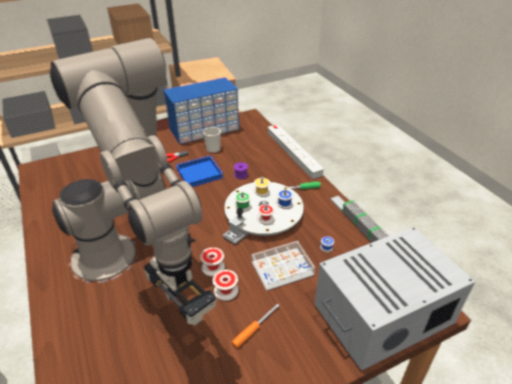

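The top view shows four spools on the turntable (centre (285,184)): blue (294,156), yellow (260,173), green (276,207) and red (312,190). The knob is at (307,222) and the tray at (167,231).

Candidates for the red spool: (312,190) on the turntable, and two larger ones on the bench at (345,276) and (382,274). I choose (312,190): it is the only one on a spindle and has the 60 mm size. I'll check that in a crop.

```bash
cat > m.py <<'E'
from h import *
def blobs(I,h0,h1,smin=110,vmin=60,amin=15):
    H=cv2.cvtColor(I,cv2.COLOR_RGB2HSV); h=H[...,0]
    m=((h>=h0)&(h<=h1)) if h0<=h1 else ((h>=h0)|(h<=h1))
    m=(m&(H[...,1]>smin)&(H[...,2]>vmin)).astype(np.uint8)
    n,L,s,c=cv2.connectedComponentsWithStats(m); return [(L==i,s[i],c[i]) for i in range(1,n) if s[i][4]>=amin]
def tri(a,b):
    o1,d1=ray("top",*a); o2,d2=ray("side",*b)
    k=np.linalg.lstsq(np.c_[d1,-d2],o2-o1,rcond=None)[0]; p,q=o1+k[0]*d1,o2+k[1]*d2
    return (p+q)/2,np.linalg.norm(p-q)
E
python3 - <<'E'
from m import *
np.set_printoptions(precision=1,suppress=True)
for n in("top","side"):
    Z=np.load(f"pics/{n}0.npz"); I,D=Z["I"],Z["D"]; C=cloud(n,D)
    for nm,a,b,s in(("red",172,6,150),("blue",105,125,120),("green",45,80,100),("yellow",22,32,150)):
        for m,st,c in blobs(I,a,b,s,amin=12):
            P=np.median(C[m],0)
            if P[2]<400: print(n,nm,c,st[:5],P,"plane94",onplane(n,*c,94)[:2])
    if n=="top":
        x0,y0=230,130
        cv2.imwrite("pics/cropt.png",cv2.resize(I[130:260,230:400,::-1],None,fx=4.5,fy=4.5,interpolation=cv2.INTER_CUBIC))
    else: cv2.imwrite("pics/crops.png",cv2.resize(I[165:255,210:320,::-1],None,fx=6,fy=6,interpolation=cv2.INTER_CUBIC))
E
```

```text
top red [124.2  91.5] [121  90   7   4  26] [910.9 455.5  46.5] plane94 [890.  438.2]
top red [311.2 189. ] [304 182  15  15  97] [ 572.4 -124.4   94.8] plane94 [ 572.6 -122.6]
top red [111.2 270.3] [100 248  23  45 499] [351.6 473.1  14.3] plane94 [349.6 451.2]
top red [345.9 275.5] [336 265  21  22 239] [ 323.3 -214.4   60. ] plane94 [ 324.5 -209.1]
top red [384.2 274. ] [374 264  22  21 224] [ 326.4 -324.9   59.7] plane94 [ 327.  -315.7]
top red [384.8 274. ] [384 272   3   5  13] [ 326.7 -334.5   31.6] plane94 [ 326.9 -317.4]
top blue [ 25.1 172.7] [   0  113   73  123 6043] [609.1 650.1 221.1] plane94 [639.5 723.5]
top blue [366.2 144.6] [361 140  11  10  45] [ 720.8 -305.5   33.7] plane94 [ 703.1 -290. ]
top blue [294. 155.] [287 148  15  15  92] [676.7 -76.4  94.8] plane94 [676.2 -76. ]
top blue [166.9 231.2] [ 142  205   51   53 2625] [466.8 315.5   5.6] plane94 [457.7 295.6]
top green [348.2  87.5] [347  83   4  10  32] [ 906.4 -257.3   48.1] plane94 [ 885.1 -247.6]
top green [399.3  89.9] [397  82   5  18  47] [ 897.  -417.5   46.2] plane94 [ 873.4 -401.2]
top green [322.4 
[... 1006 characters left out ...]
222 290   8   4  19] [ 321.5 -344.5   17.6] plane94 [ 302.6 -400.7]
side blue [193.   95.2] [ 164   79   72   60 1105] [566.8 647.1 217.6] plane94 [641.1 854.1]
side blue [199.3 171. ] [177 157  45  29 854] [472.7 320.2   5.2] plane94 [439.4 200.7]
side blue [287.8 194.9] [285 192   6   6  15] [687.2 -90.9  93.7] plane94 [684.4 -90. ]
side blue [284.5 202.7] [280 201  10   5  42] [ 665.4 -101.6   69.3] plane94 [ 651.8 -123.7]
side blue [326.5 247.4] [323 246   8   3  14] [ 712.7 -321.9   15. ] plane94 [ 666.1 -380.7]
side green [309.9 185. ] [300 182  20   7 115] [845.4   5.1  19.2] plane94 [789.9 -74.6]
side green [242.3 205.2] [238 203  10   6  40] [518.  -42.5  69.2] plane94 [507.5 -68.6]
```

View pics/cropt.png

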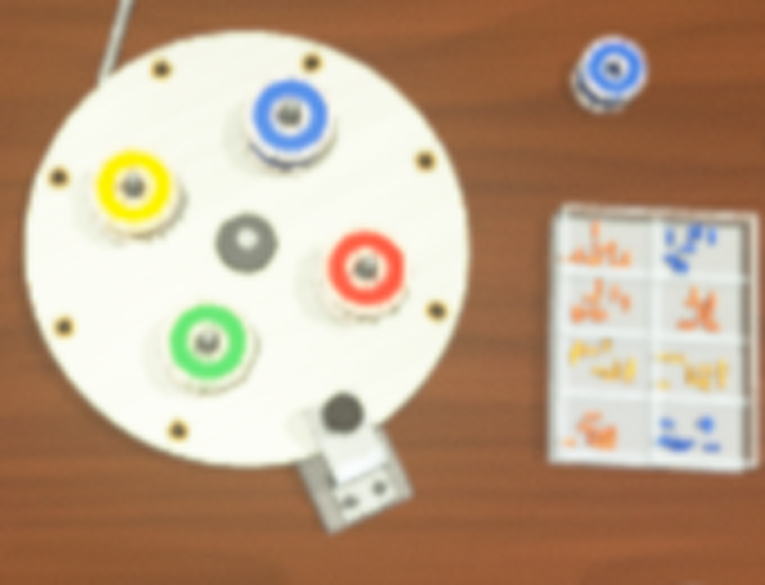

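View pics/crops.png

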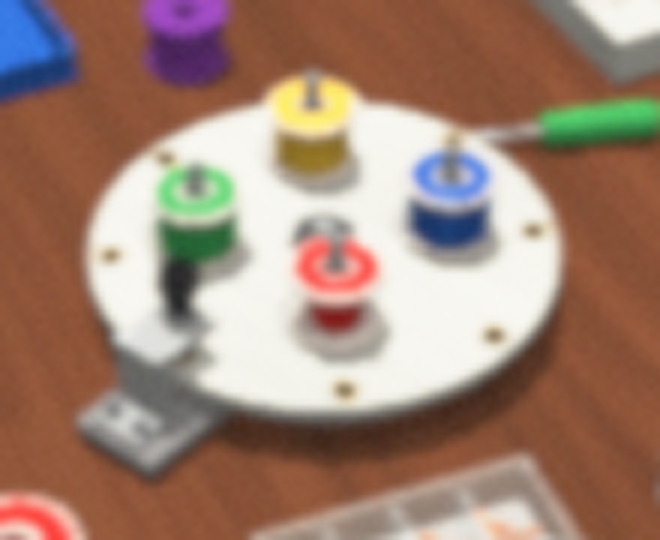

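Both crops show the red-labelled spool on its spindle with a thin core (top crop (366,268), side crop (335,265)). It is the same size as its neighbours on the turntable. The knob is at (342,413) in the top crop. Next I triangulate the heights, the knob and the tray.

Run:
```python
from m import *
np.set_printoptions(precision=1,suppress=True)
T=np.load("pics/top0.npz");S=np.load("pics/side0.npz")
def ell(I,h0,h1,s,roi):
    x0,y0,x1,y1=roi; b=max((q for q in blobs(I,h0,h1,s,amin=8) if x0<q[2][0]<x1 and y0<q[2][1]<y1),key=lambda q:q[1][4])
    c=max(cv2.findContours(b[0].astype(np.uint8),0,1)[0],key=len); return cv2.fitEllipse(c)[0]
# sat-loose in side, keep label rows only
t=ell(T["I"],172,8,110,(300,180,325,200)); 
I=S["I"].copy(); I[214:]=0
s=ell(I,170,10,70,(255,200,280,215)); print("red",t,s,tri(t,s),onplane("top",*t,94))
c4=[onplane("top",*ell(T["I"],a,b,110,r),94) for a,b,r in((172,8,(300,180,325,200)),(105,125,(285,145,305,165)),(45,80,(265,195,290,215)),(22,32,(250,160,270,180)))]
c=np.mean(c4,0); d=(c4[0]+c4[2])/2-c; d/=np.linalg.norm(d[:2]); print("centre",c,"dir",d,"knob pred",c+135*d, "yaw",np.degrees(np.arctan2(-d[1],-d[0])))
# knob top
def dark(I,roi):
    x0,y0,x1,y1=roi; g=I.max(2).astype(int); m=np.zeros(g.shape,np.uint8); m[y0:y1,x0:x1]=(g[y0:y1,x0:x1]<90); 
    n,L,st,ce=cv2.connectedComponentsWithStats(m); i=1+np.argmax(st[1:,4]); return L==i,st[i],ce[i]
k=dark(T["I"],(295,212,318,232)); C=cloud("top",T["D"]); print("knob top",k[1:],np.percentile(C[k[0]],[50,90],axis=0),onplane("top",*k[2],114))
ks=dark(S["I"],(230,205,248,222)); x,y,w,h,_=ks[1]; print("knob side",ks[1:],tri(k[2],(x+w/2-.5,y+w/2-.5)))
Cs=cloud("side",S["D"]); print(np.percentile(Cs[ks[0]],[5,50,95],axis=0))
# tray: outline
b=[q for q in blobs(T["I"],105,125,120,amin=500) if 150<q[2][0]<180][0]
r=cv2.minAreaRect(cv2.findContours(b[0].astype(np.uint8),0,1)[0][0]); print("tray",r,[onplane("top",*p,28)[:2] for p in cv2.boxPoints(r)],onplane("top",*r[0],28))
m=b[0]; print("tray z",np.percentile(C[m][:,2],[5,50,95,99]))
bs=[q for q in blobs(S["I"],105,125,120,amin=400) if 190<q[2][0]<210 and q[2][1]>150][0]; print(np.percentile(Cs[bs[0]],[2,98],axis=0))
hub=C[182:187,283:288].reshape(-1,3); print("hub",np.median(hub,0))
```

```text
red (311.03839111328125, 189.2406768798828) (265.4019775390625, 208.91622924804688) (array([ 573.1, -122.4,   92.7]), np.float64(2.031660320811751)) [ 571.9 -122.    94. ]
centre [600.7 -47.3  94. ] dir [-0.9 -0.4  0. ] knob pred [ 477.3 -102.2   94. ] yaw 23.963122806523106Traceback (most recent call last):
  File "<stdin>", line 17, in <module>
  File "<stdin>", line 16, in dark
    return _wrapfunc(a, 'argmax', axis=axis, out=out, **kwds)
    return bound(*args, **kwds)
ValueError: attempt to get argmax of an empty sequence
```

Run:
```python
from m import *
np.set_printoptions(precision=1,suppress=True)
T=np.load("pics/top0.npz");S=np.load("pics/side0.npz")
def dark(I,roi,th):
    x0,y0,x1,y1=roi; g=I.max(2).astype(int); m=np.zeros(g.shape,np.uint8); print(g[y0:y1,x0:x1].min()); m[y0:y1,x0:x1]=(g[y0:y1,x0:x1]<th); 
    n,L,st,ce=cv2.connectedComponentsWithStats(m); i=1+np.argmax(st[1:,4]); return L==i,st[i],ce[i]
k=dark(T["I"],(295,212,318,230),135); C=cloud("top",T["D"]); print("knob top",k[1:],np.percentile(C[k[0]],[50,90],axis=0),onplane("top",*k[2],114))
ks=dark(S["I"],(230,203,248,222),110); x,y,w,h,_=ks[1]; print("knob side",ks[1:],tri(k[2],(x+w/2-.5,y+w/2-1)))
Cs=cloud("side",S["D"]); print(np.percentile(Cs[ks[0]],[5,50,95],axis=0))
b=[q for q in blobs(T["I"],105,125,120,amin=500) if 150<q[2][0]<180][0]
r=cv2.minAreaRect(cv2.findContours(b[0].astype(np.uint8),0,1)[0][0]); print("tray",r,[onplane("top",*p,28)[:2] for p in cv2.boxPoints(r)],onplane("top",*r[0],28))
print("tray z",np.percentile(C[b[0]][:,2],[5,50,95,99]))
bs=[q for q in blobs(S["I"],105,125,120,amin=400) if 190<q[2][0]<210 and q[2][1]>150][0]; print(np.percentile(Cs[bs[0]],[2,50,98],axis=0))
print("hub",np.median(C[182:187,283:288].reshape(-1,3),0))
o=bot.get_obs(); y=o["tcp_rot"][2]; tx=np.array([np.cos(y),np.sin(y)]); ty=np.array([np.sin(y),-np.cos(y)])
d=np.array([572.3,-122.2])-o["tool_pos"][:2]; print("shift cm",d@tx/10,d@ty/10)
```

```text
102
knob top (array([302, 218,   8,   8,  50], dtype=int32), array([305.6, 221.6])) [[ 474.1 -101.3  114.8]
 [ 482.7  -93.5  118. ]] [ 475.3 -100.8  114. ]
41
knob side (array([237, 203,  11,  16,  93], dtype=int32), array([240.7, 209.1])) (array([ 482.8, -102.8,  116.9]), np.float64(16.103369679967894))
[[ 471.1 -117.2   60.2]
 [ 488.   -98.2   83.5]
 [ 531.7  -32.8  113.9]]
tray ((166.99998474121094, 231.0), (49.99999237060547, 51.99999237060547), -0.0) [array([388.5, 384.4]), array([546.5, 390.1]), array([543.4, 236.1]), array([385.9, 234. ])] [465.1 311.   28. ]
tray z [ 0.8  5.6 28.7 33.1]
[[391.4 231.   -2.2]
 [472.7 320.2   5.2]
 [547.8 385.6  28. ]]
hub [595.6 -48.4  58.6]
shift cm 51.0040703921173 -23.7851630247878
```

```bash
python3 -m crank '[[[1,51,-23.8,0,38],[1,51,-23.8,0,38],[1,51,-23.8,0,38],[1,51,-23.8,0,38],[1,51,-23.8,0,38],[1,51,-23.8,0,38],[1,51,-23.8,0,38],[1,51,-23.8,0,38],[1,51,-23.8,0,38],[1,51,-23.8,0,38]]]'
```

```text
time: 1.1
tool_pos: [512.4, -176.4, 226.5]
tcp_rot: [3.141, 0.0, -0.361]
contact_force: [0.6, -1.1, -0.5]
grip_width: 92.0
finger_force: 0.0
```

```bash
cat >> m.py <<'E'
def go(x,y,yaw_deg=None,z=None):
    o=bot.get_obs(); a=o["tcp_rot"][2]; p=o["tool_pos"]; d=np.array([x,y])-p[:2]
    print("pos",p.round(1),"cm x,y",(d@[np.cos(a),np.sin(a)]/10).round(2),(d@[np.sin(a),-np.cos(a)]/10).round(2),"z",None if z is None else ((p[2]-z)/10).round(2),"turn",None if yaw_deg is None else (np.degrees(a)-yaw_deg).round(1))
E
python3 -m crank '[[[1,2.8,-5.6,3,0],[1,2.8,-5.6,3,0],[1,2.8,-5.6,5,0],[1,2.8,-5.6,5,0],[1,2.8,-5.6,5,0],[1,2.8,-5.6,5,0],[1,2.8,-5.6,5,0],[1,2.8,-5.6,5,0],[1,2.8,-5.6,5,0],[1,2.8,-5.6,5,0]]]'
python3 -c "
from m import *
go(572.3,-122.2,-21,72)
I,D=snap('top','top1')
cv2.imwrite('pics/c1.png',cv2.resize(I[120:270,220:400,::-1],None,fx=4,fy=4,interpolation=2))"
```

```text
time: 2.1
tool_pos: [557.3, -135.9, 177.0]
tcp_rot: [3.142, -0.0, -0.362]
contact_force: [0.2, -0.6, -0.1]
grip_width: 91.8
finger_force: 0.0
pos [ 557.3 -135.9  177. ] cm x,y 0.92 -1.81 z 10.5 turn 0.3
```

View pics/c1.png

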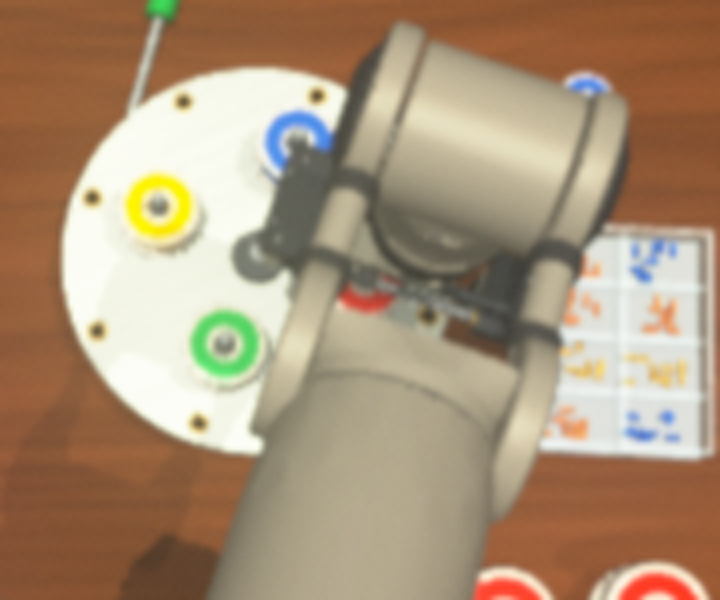

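The gripper sits over the red spool, radially aligned, with the inner finger near the hub at crop (258,250). I'll align and go down.

```bash
python3 -m crank '[[[1,0.9,-1.8,0,0],[1,0.9,-1.8,0,0],[1,0.9,-1.8,0,0],[1,0.9,-1.8,1,0],[1,0.9,-1.8,2.5,0],[1,0.9,-1.8,4,0],[1,0.9,-1.8,5.5,0],[1,0.9,-1.8,7,0],[1,0.9,-1.8,7,0],[1,0.9,-1.8,7,0]]]'
python3 -c "
from m import *
go(572.3,-122.2,-21,72)"
```

```text
time: 3.15
tool_pos: [571.7, -122.4, 106.5]
tcp_rot: [3.141, 0.001, -0.362]
contact_force: [0.5, 0.7, 0.5]
grip_width: 91.8
finger_force: 0.0
pos [ 571.7 -122.4  106.5] cm x,y 0.05 -0.04 z 3.45 turn 0.3
```

```bash
python3 -m crank '[[[1,0,0,1.5,0],[1,0,0,3,0],[1,0,0,3.4,0],[1,0,0,3.4,0],[0.6,0,0,3.4,0],[0.6,0,0,3.4,0],[0.5,0,0,3.4,0],[0.5,0,0,3.4,0],[0.5,0,0,3.4,0],[0.5,0,0,3.4,0]]]'
```

```text
time: 4.15
tool_pos: [572.2, -122.1, 73.0]
tcp_rot: [3.142, -0.0, -0.361]
contact_force: [-0.2, 0.2, 1.8]
grip_width: 58.1
finger_force: 30.0
```

```bash
python3 -m crank '[[[0.5,0,0,-1,0],[0.5,0,0,-2,0],[0.5,0,0,-3,0],[0.5,0,0,-4.5,0],[0.5,0,0,-6,0],[0.5,0,0,-8,0],[0.5,0,0,-10,0],[0.5,0,0,-10,0],[0.5,0,0,-10,0],[0.5,0,0,-10,0]]]'
python3 -c "
from m import *
go(466,311,-21,28)
I,D=snap('side','side2')
cv2.imwrite('pics/c2.png',cv2.resize(I[130:280,180:340,::-1],None,fx=4,fy=4,interpolation=2))"
```

```text
time: 5.15
tool_pos: [571.4, -121.9, 171.7]
tcp_rot: [3.141, 0.002, -0.361]
contact_force: [-0.1, 0.0, -0.7]
grip_width: 58.2
finger_force: 30.0
pos [ 571.4 -121.9  171.7] cm x,y -25.17 -36.76 z 14.37 turn 0.3
```

View pics/c2.png

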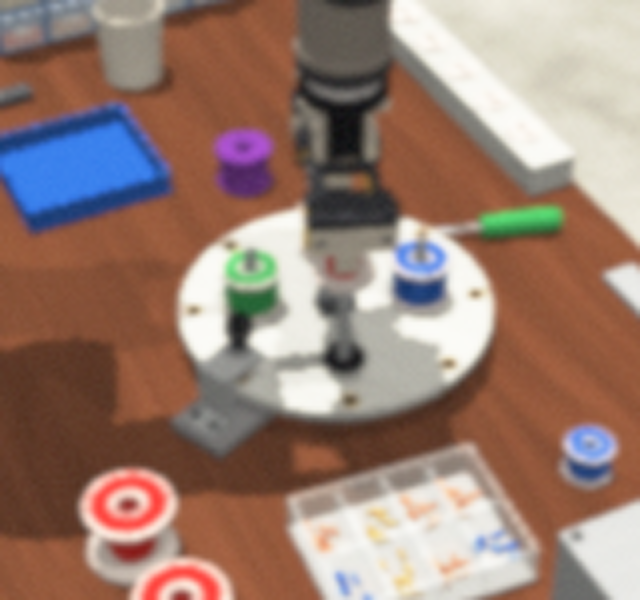

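The spool is off; its bare spindle is at crop (342,330), and the other spools are in place. Next is the move to the tray.

```bash
python3 -m crank '[[[0.5,-1,-1.5,0,0],[0.5,-3.5,-5,0,0],[0.5,-6,-9,0,0],[0.5,-9,-13,0,0],[0.5,-12,-17.5,0,0],[0.5,-15,-22,0,0],[0.5,-18,-26,0,0],[0.5,-20.5,-30,0,0],[0.5,-23,-33.5,0,0],[0.5,-25.2,-36.8,0,0]]]'
python3 -m crank '[[[0.5,0,0,0,0],[0.5,0,0,0,0],[0.5,0,0,2,0],[0.5,0,0,4,0],[0.5,0,0,6,0],[0.5,0,0,8,0],[0.5,0,0,10,0],[0.5,0,0,11,0],[0.5,0,0,11,0],[0.5,0,0,11,0]]]'
python3 -c "
from m import *
go(466,311,-21,28)"
```

```text
time: 6.2
tool_pos: [464.1, 314.2, 172.1]
tcp_rot: [3.141, 0.001, -0.36]
contact_force: [1.1, -0.5, 0.1]
grip_width: 58.1
finger_force: 30.0
time: 7.2
tool_pos: [467.0, 310.9, 63.2]
tcp_rot: [-3.141, -0.0, -0.362]
contact_force: [0.2, -0.5, -1.1]
grip_width: 57.9
finger_force: 30.0
pos [467.  310.9  63.2] cm x,y -0.09 0.02 z 3.52 turn 0.2
```

```bash
python3 -m crank '[[[0.5,0,0,1,0],[0.5,0,0,2,0],[0.5,0,0,2.6,0],[0.5,0,0,3,0],[0.5,0,0,3.2,0],[0.5,0,0,3.3,0],[0.5,0,0,3.4,0],[0.5,0,0,3.4,0],[0.5,0,0,3.4,0],[0.5,0,0,3.4,0]]]'
```

```text
time: 8.2
tool_pos: [466.6, 311.3, 29.0]
tcp_rot: [-3.141, -0.0, -0.361]
contact_force: [-0.9, -0.3, 2.4]
grip_width: 58.3
finger_force: 30.0
```

Contact has just started. I'll open gently and hold, then rise.

```bash
python3 -m crank '[[[0.7,0,0,0,0],[0.75,0,0,0,0],[0.8,0,0,0,0],[0.9,0,0,0,0],[1,0,0,0,0],[1,0,0,0,0],[1,0,0,0,0],[1,0,0,0,0],[1,0,0,0,0],[1,0,0,0,0]]]'
python3 -m crank '[[[1,0,0,-1,0],[1,0,0,-2,0],[1,0,0,-4,0],[1,0,0,-6,0],[1,0,0,-9,0],[1,0,0,-12,0],[1,0,0,-15,0],[1,0,0,-15,0],[1,0,0,-15,0],[1,0,0,-15,0]]]'
python3 -c "
from m import *
go(476.5,-101.5,24)
I,D=snap('side','side3');T,_=snap('top','top3')
cv2.imwrite('pics/c3.png',np.hstack([cv2.resize(x[:,:,::-1],(390,300),interpolation=2) for x in (I[120:270,130:325],T[150:300,110:305])]))"
```

```text
time: 9.2
tool_pos: [466.5, 311.2, 28.7]
tcp_rot: [3.142, -0.0, -0.361]
contact_force: [0.2, -0.8, 0.7]
grip_width: 91.8
finger_force: 0.0
time: 10.2
tool_pos: [465.9, 311.0, 178.1]
tcp_rot: [3.14, 0.001, -0.361]
contact_force: [-0.5, -0.2, 0.2]
grip_width: 91.7
finger_force: 0.0
pos [465.9 311.  178.1] cm x,y 15.58 38.2 z None turn -44.7
```

View pics/c3.png

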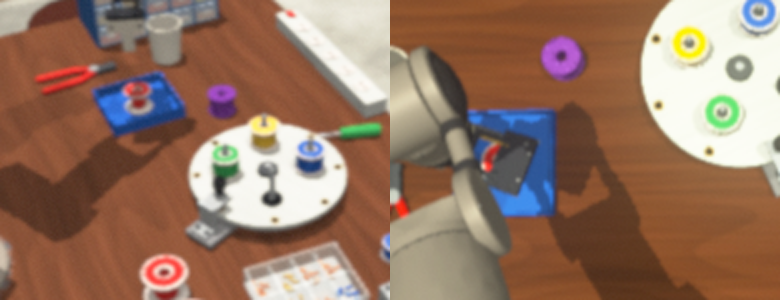

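Red spool is let go, upright in the tray (left image (137,97)). Next is the knob, with the fingers half open.

```bash
python3 -m crank '[[[0.8,0,0,0,0],[0.55,1.5,4,0,-5],[0.55,3.5,8.5,0,-12],[0.55,5.3,13,0,-20],[0.55,7.1,17.5,0,-28],[0.55,9,22,0,-36],[0.55,10.8,26.5,0,-44],[0.55,12.6,31,0,-45],[0.55,14.3,35,0,-45],[0.55,15.6,38.2,0,-45]]]'
python3 -m crank '[[[0.55,0,0,0,0],[0.55,0,0,0,0],[0.55,0,0,1,0],[0.55,0,0,2,0],[0.55,0,0,3,0],[0.55,0,0,4,0],[0.55,0,0,4.5,0],[0.55,0,0,4.5,0],[0.55,0,0,4.5,0],[0.55,0,0,4.5,0]]]'
python3 -c "
from m import *
go(476.5,-101.6,24,86)
I,D=snap('side','side4')
cv2.imwrite('pics/c4.png',cv2.resize(I[150:260,190:330,::-1],None,fx=5,fy=5,interpolation=2))"
```

```text
time: 11.3
tool_pos: [476.9, -103.5, 178.4]
tcp_rot: [-3.141, 0.0, 0.424]
contact_force: [0.3, 0.4, 0.2]
grip_width: 50.2
finger_force: 0.0
time: 12.3
tool_pos: [477.6, -101.4, 134.1]
tcp_rot: [3.141, -0.001, 0.424]
contact_force: [0.1, 0.3, 0.3]
grip_width: 50.1
finger_force: 0.0
pos [ 477.6 -101.4  134.1] cm x,y -0.11 -0.03 z 4.81 turn 0.3
```

View pics/c4.png

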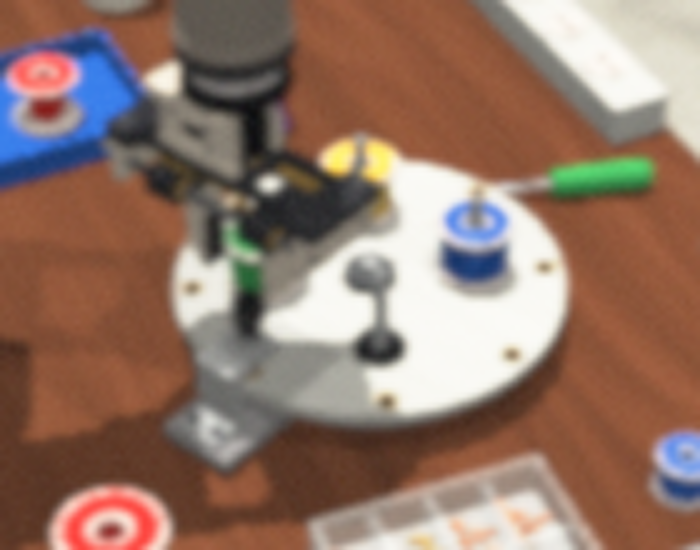

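The knob (crop (248,312)) lies between the two fingers, at (207,235) and (290,275). I'll go down and close.

```bash
python3 -m crank '[[[0.55,0,0,1.5,0],[0.55,0,0,3,0],[0.55,0,0,4,0],[0.55,0,0,4.7,0],[0.55,0,0,4.7,0],[0.4,0,0,4.7,0],[0.3,0,0,4.7,0],[0.1,0,0,4.7,0],[0.1,0,0,4.7,0],[0.1,0,0,4.7,0]]]'
```

```text
time: 13.35
tool_pos: [478.4, -102.8, 87.3]
tcp_rot: [3.138, -0.001, 0.424]
contact_force: [1.1, -6.8, -1.3]
grip_width: 25.4
finger_force: 30.0
```

```bash
python3 -m crank '[[[0.1,0,0.1,0,0],[0.1,0,0.15,0,0],[0.1,0,0.15,-0.2,0],[0.1,0,0.15,-0.4,0],[0.1,0,0.15,-0.6,0],[0.1,0,0.15,-0.8,0],[0.1,0,0.15,-1,0],[0.1,0,0.15,-1.2,0],[0.1,0,0.15,-1.3,0],[0.1,0,0.15,-1.3,0]]]'
```

```text
time: 14.35
tool_pos: [478.2, -102.8, 98.8]
tcp_rot: [3.141, -0.0, 0.424]
contact_force: [5.6, -4.4, -14.3]
grip_width: 25.3
finger_force: 30.0
```

```bash
python3 -m crank '[[[0.1,0,0,-0.05,0],[0.1,0,0,-0.1,0],[0.1,0,0,-0.15,0],[0.1,0,0,-0.15,0],[0.1,0,0,-0.15,0],[0.1,0,0,-0.15,0],[0.1,0,0,-0.15,0],[0.1,0,0,-0.15,0],[0.1,0,0,-0.15,0],[0.1,0,0,-0.15,0]]]'
python3 -c "
from m import *
I,D=snap('side','side5')
cv2.imwrite('pics/c5.png',cv2.resize(I[150:260,190:330,::-1],None,fx=5,fy=5,interpolation=2))"
```

```text
time: 15.35
tool_pos: [478.2, -102.8, 99.4]
tcp_rot: [-3.141, 0.0, 0.424]
contact_force: [7.3, -4.4, -20.6]
grip_width: 24.9
finger_force: 30.0
```

View pics/c5.png

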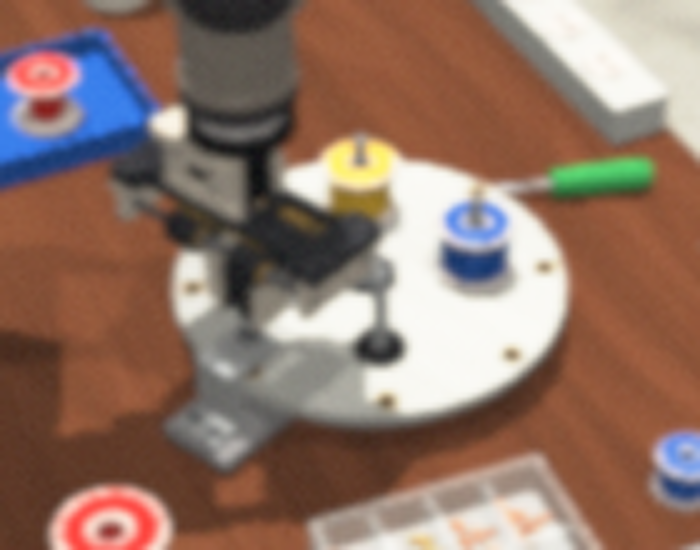

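The pull force rose to 20.6 N, above the 13 N spring, at about 12 mm of travel, so the stop is reached. In the picture the turntable holes have not moved and the red spool stands upright in the tray at (43,95). One hold to check that nothing creeps.

```bash
python3 -m crank '[[[0.1,0,0,0,0],[0.1,0,0,0,0],[0.1,0,0,0,0],[0.1,0,0,0,0],[0.1,0,0,0,0],[0.1,0,0,0,0],[0.1,0,0,0,0],[0.1,0,0,0,0],[0.1,0,0,0,0],[0.1,0,0,0,0]]]'
```

```text
time: 16.4
tool_pos: [478.2, -102.8, 99.4]
tcp_rot: [-3.141, 0.0, 0.424]
contact_force: [8.2, -3.9, -19.9]
grip_width: 25.4
finger_force: 30.0
```

```bash
python3 -c "
from plant import bot
print(bot.close_job())"
```

```text
the job is handed in; nothing more can be done
None
```

I set the red spool upright in the blue tray and let go, then pulled the index knob up to its stop (about 12 mm) and am still holding it; I handed the job in at about 16 s and got no verdict back.

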